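# Lock the length stop into the bread board's T-slot rail

## Task

Take the length stop (the fitting with the bar grip and the T-shaped foot) out of the fittings block and drop its foot lengthwise into the slot of the rail on the bread board, clear of the gauge block. Press it down against the spring, twist it a quarter turn so that the foot locks under the lips, then slide it along the slot until it pushes firmly against the gauge block, and let go, leaving it upright, locked and touching the gauge. Work gently, never forcing anything hard, and leave the other fitting, the loaf, the tub and the scraper alone.

Things in the scene. Friction and masses are not known exactly. Their poses are not given: they have to be found in the camera images.
- nut_grip (a point): length stop, 90 g, loose, 52 mm tall; this point: centre of its black bar grip, which is 12 mm thick along x, 34 mm along y, 30 mm tall (top 15 mm above this point); z up. Pinch it across x. The foot below is long along x, at right angles to the grip. It starts upright, hanging by its collar in one of the two seats of the fittings block
- nut: the same length stop, same axes, origin under the middle of its foot, 37 mm below the grip's centre. From there up: steel T-foot 30 mm along x, 11.5 mm along y, 8 mm high; round neck 11 mm across, 9 mm high; round collar 40 mm across, 5 mm thick; bar grip
- rail: fixed bread board with aluminium T-slot rail; origin on the table under the middle of the rail, z up. Rail along y, 320 mm long, 44 mm wide, 28 mm high, ends closed. Slot in its top 14 mm wide between lips 5 mm thick; cavity below 36 mm wide. The stop's foot goes in with its x along the slot, 1.25 mm free each side: feel for it. Wooden board 15 mm thick, with the loaf, on the -x side
- slot (a point): mid-length of the slot, level with the rail top; axes as rail. A spring strip lies in the cavity, top 10 mm below this; it gives 8 mm: 2 N to start, then 1 N per mm. Turn the stop with it pressed down until its collar nearly meets the rail top (about 9 N, grip centre 20 mm above this). Locked and let go, the spring lifts its foot against the lips (5 N, grip centre 24 mm above this)
- gauge_face (a point): gauge block, dark steel bridge fixed over the rail; this point: middle of its flat face towards the rail's -y end, 35 mm above the table, axes as rail. The stop comes from the -y side; collar and face touch when the grip's centre is 20 mm short of it. Drop the foot in some 85 mm short of it, for finger room
- gauge: the gauge block as a whole: 62 mm across the rail, 14 mm along it, top 42 mm above the table, underside on the rail top; origin at table level under its middle, axes as rail
- block: wooden fittings block, fixed, 150 mm (x) by 60 mm (y) by 30 mm high, origin under its centre; two seats at 40 mm either side along x, one with the length stop, one with the round fitting, which is which differs
- pin_grip (a point): the other fitting, with a round knob 28 mm across and a round foot, in the other seat; this point is the middle of its knob. Leave it
- loaf: loaf of bread, loose, 200 mm by 68 mm by 68 mm high, on the board, origin at its underside. Leave it
- tub: white tub 90 mm across, 90 mm tall, loose, origin at its underside. Leave it
- scraper: dough scraper, steel blade 90 mm wide, wooden handle, lying loose. Leave it
Not all that is in view belongs to the job. Leave any purple look-alike of the nut alone. What is meant by the gauge is not turquoise, and is the smaller of those in its own colour.

How it is judged (in metres and radians):
On the way, in this order (a step that is already met when the one before it is completed fails the run):
1. the foot is in the slot lengthwise, pressed below the lips (x of nut_grip in the frame of rail between -0.0045 and 0.0045 m and y of nut_grip in the frame of rail between -0.145 and 0.145 m and z of nut_grip in the frame of rail below 0.0515 m and angle between the x axis of nut_grip and the y axis of rail, either way round below 0.2 rad), for 0.1 s.
2. the stop has been turned a quarter turn in the slot with its foot under the lips (x of nut_grip in the frame of rail between -0.0045 and 0.0045 m and y of nut_grip in the frame of rail between -0.145 and 0.145 m and z of nut_grip in the frame of rail below 0.0535 m and angle between the x axis of nut_grip and the x axis of rail, either way round below 0.2 rad), for 0.2 s.
3. the stop pushes firmly against the gauge block (over 3 N) (contact force between nut and gauge above 3 N and angle between the x axis of nut_grip and the x axis of rail, either way round below 0.2 rad), for 0.2 s.
At the end, for the whole second after the job is handed in: the length stop stands upright (within 5 degrees) in the slot, foot crosswise within 11 degrees and lifted by the spring against the lips (within 1.5 mm), its collar within 2.5 mm of the gauge face, at rest and released (all of step 2 and y of nut_grip in the frame of gauge_face between -0.0225 and -0.0175 m and z of nut_grip in the frame of rail above 0.0505 m and angle between nut_grip's own z axis and vertical below 0.09 rad and linear speed of nut below 0.01 m/s and contact force between nut and the fingers below 0.05 N); the robot touches nothing.
It fails at once if the stop is forced against the rail with more than 45 N (contact force between nut and rail above 45 N).
It fails at once if the stop is pushed against the gauge block with more than 25 N (contact force between nut and gauge above 25 N).
It fails at once if the other fitting is moved more than 15 mm (distance of pin_grip from where it was at the start of the episode above 0.015 m).
It fails at once if the loaf, tub or scraper is moved more than 30 mm (distance of any of loaf, tub, scraper from where it was at the start of the episode above 0.03 m).
It also fails if it takes over 72 s, if anything falls off the work surface, if the arm or the gripper's body presses on something with over 40 N, if the wrist force passes 120 N, or if a joint passes its speed limit or range.

## Robot

A 6-joint arm with a two-finger parallel gripper is mounted at the origin on the work surface. World frame = base frame: x ahead of the robot, y to its left, z up, the work surface at z = 0. Lengths are in m, angles in degrees, forces in N, time in s.
With the tool pointing down it reaches from about 0.4 to 0.825 m from the base axis. Payload 7 kg.
Tool frame: the origin (TCP) lies on the centre line of the jaws, within the pads' length; the fingertips stand 22 mm ahead of it and the grasp point (between the pads) lies 3 mm ahead of it; z points along the fingers, y is the line along which they close (so a half turn about z gives the same grasp; the last joint's range is limited). The gripper opens to 88 mm and grips with 3 to 60 N. Pads are 19 mm wide; open, the fingers measure 130 mm over their backs; the gripper's body (78 mm by 193 mm) begins 47 mm behind the grasp point.
Start: joints at [90.361, 20.546, 0.682, 0, -70.136, -16.507], TCP at [0.188, 0.648, 0.249] pointing down, gripper open.
Joint ranges: [-176.03, 176.03], [-82.01, 121.73], [-58.28, 71.71], [-173.87, 95.51], [-174.79, -0.11], [-173.66, 173.66]. Speed limits (degrees/s): [136.94, 136.94, 172.46, 180, 180, 180].

## Interface

Orientations are given as [roll, pitch, yaw] about the fixed x, y, z axes, in that order (R = Rz(yaw) Ry(pitch) Rx(roll)).
In Python, from plant import get_state, cams, r gives the robot as it stands.
- The arm moves only by the tool apply_moves, never from a script. Its argument "targets" is a list of rows, each an object with "dp": the shift along the world's x, y, z in m, a list of three; "yaw": the turn about the world's z in degrees. In form: [{"dp": [x, y, z], "yaw": yaw}, ...]. A call has 1 to 20 rows; each row is the pose to reach, as a shift and turn from the pose commanded when the call began; what a row does not reach only later rows make up. A row lasts 1/12 s, in which the tool goes at most 41.7 mm and 7.16 degrees, less where a joint would pass 70% of its speed; a pose out of reach is approached as far as the arm can. A call with a gripper value outside its range is refused whole. "grip" is the gripper command: -1 is fully open, 1 is shut, values between are in proportion, set as the call begins (left out, the last holds). The fingers move at their own pace and stop on an object; "squeeze" is the grip in N (left out, the last holds). Time passes only in rows, so rows that repeat a pose let the fingers close. It gives the time, the measured TCP pose, the force, the opening and the grip force at its end, in the units of the state.
- get_state(): the state, without advancing time (a new reading comes with each control period).
- cams.capture(name): name is "side" or "top" or "wrist"; returns a dict with "image" (400x640x3 uint8, red, green, blue), "range_z" (400x640 float32, m along the optical axis (not along the pixel's ray), 0 where there is no reading), "fx", "fy", "cx", "cy" (pixels), "k1" (the pictures are not rectified: a ray, as slopes to the right and down, at radius r is drawn at 1 + k1 r^2 times it, then the intrinsics apply), "R" (3x3) and "t" (3): a world point X has camera coordinates R X + t; the wrist camera has in their place "T_tool_cam" (4x4, takes a point from camera to tool coordinates, whose origin is the TCP and whose axes are the flange's). Camera axes: x right, y down, z forward; pixel columns grow to the right and rows downward; lengths in m; the calibration is good to about 2 mm. A picture is of the moment at which its call begins: read the wrist's pose just before it.
- r.close_job(): hands the job in; it is judged then, once.
The state is a dict: "time_s": time; "joints": joint angles; "qd": joint speeds; "joint_torque": joint torques, N m; "tcp_pos": TCP position; "eef_rot": TCP orientation; "contact_force": force on the tool from outside, world axes, zero at the start; "moment": the same for the moment, N m; "gripper_width": finger opening in m; "gripper_force": force on a finger pad.
Only numpy, scipy, OpenCV 4.12 (cv2) and the standard library are available. Lean on these libraries where they do the work, as an engineer would, in place of code of your own. Each camera call takes 0.05 s, during which the arm holds its last target. There are 200 camera calls.

## Working session

There is one attempt and no reset: what is moved stays moved. The work goes in short steps, Python scripts to look and compute and a tool call to move; the robot and the scene stay as the last step left them, time stands still between calls to the robot, and variables do not carry over. Pictures are saved under pics/ and viewed, at most 10 in all, crops included, and the job is handed in when it is done.

Besides the shell and the picture viewer there is one more tool, called after "Request:" by a JSON object that holds its "fn" and its "kwargs", one argument or row to a line. apply_moves: Moves the arm, as the interface text tells. Its arguments: {"type":"object","properties":{"targets":{"type":"array","items":{"type":"object","properties":{"dp":{"type":"array","items":{"type":"number"}},"yaw":{"type":"number"}}}},"grip":{"type":"number"},"squeeze":{"type":"number"}},"required":["targets"]}

```bash
mkdir -p pics; cat > h.py <<'E'
import numpy as np, cv2
from plant import get_state, cams, r
from scipy.spatial.transform import Rotation as Ro
def shot(n):
    s=get_state(); c=cams.capture(n)
    if n=="wrist":
        T=np.eye(4); T[:3,:3]=Ro.from_euler('xyz',s['eef_rot'],degrees=True).as_matrix(); T[:3,3]=s['tcp_pos']
        W=T@np.array(c['T_tool_cam']); c['C']=W[:3,3]; c['A']=W[:3,:3]
    else:
        R=np.array(c['R']); c['A']=R.T; c['C']=-R.T@np.array(c['t'])
    return c
def save(c,p): cv2.imwrite(p,np.ascontiguousarray(c['image'][:,:,::-1]))
def ray(c,u,v):
    d=np.array([(u-c['cx'])/c['fx'],(v-c['cy'])/c['fy']]); x=d.copy()
    for _ in range(20): x=d/(1+c['k1']*(x@x))
    return c['A']@np.array([x[0],x[1],1.])
def onz(c,u,v,z):
    d=ray(c,u,v); return c['C']+d*(z-c['C'][2])/d[2]
def dep(c,u,v):
    return c['C']+ray(c,u,v)*c['range_z'][int(round(v)),int(round(u))]
def proj(c,X):
    p=c['A'].T@(np.array(X)-c['C']); x=p[:2]/p[2]; x=x*(1+c['k1']*(x@x)); return x*[c['fx'],c['fy']]+[c['cx'],c['cy']]
def tri(c1,p1,c2,p2):
    a,b=ray(c1,*p1),ray(c2,*p2); k=np.linalg.lstsq(np.c_[a,-b],c2['C']-c1['C'],rcond=None)[0]
    P,Q=c1['C']+k[0]*a,c2['C']+k[1]*b; return (P+Q)/2,np.linalg.norm(P-Q)
E
python3 - <<'E'
from h import *
for n in("top","side"):
    c=shot(n); save(c,f"pics/{n}0.png"); print(n,c['C'].round(3),c['A'].round(2).tolist(),c['fx'],c['k1'])
print(get_state())
E
```

```text
top [0.439 0.03  1.368] [[-0.01, -0.99, 0.11], [-1.0, 0.01, 0.01], [-0.01, -0.11, -0.99]] 496.36228849493597 -0.13005134907039995
side [0.11  0.546 0.747] [[-0.73, -0.46, 0.5], [-0.68, 0.52, -0.52], [-0.02, -0.72, -0.69]] 441.2089686451235 -0.06349676765477966
{'time_s': 0.1, 'joints': array([ 9.03606519e+01,  2.05879701e+01,  6.38487945e-01, -1.61870243e-02,
       -7.01361550e+01, -1.65073457e+01]), 'qd': array([ 0.10204902, -0.07463197,  0.16045358,  0.01271806, -0.03447571,
        0.0470747 ]), 'joint_torque': array([-1.48266099e-03, -5.84166527e+01,  2.93747878e+01,  7.01554790e+00,
        1.00657847e-02, -5.52878294e-05]), 'tcp_pos': array([0.18763042, 0.64797407, 0.24770995]), 'eef_rot': array([ 1.79913568e+02, -9.74445247e-03, -1.61521980e+01]), 'contact_force': array([ 0.22240999,  0.19365205, -0.64440117]), 'moment': array([-0.0132856 , -0.06020449, -0.02880084]), 'gripper_force': 0.0, 'gripper_width': 0.08740650897024398}
```

View pics/top0.png

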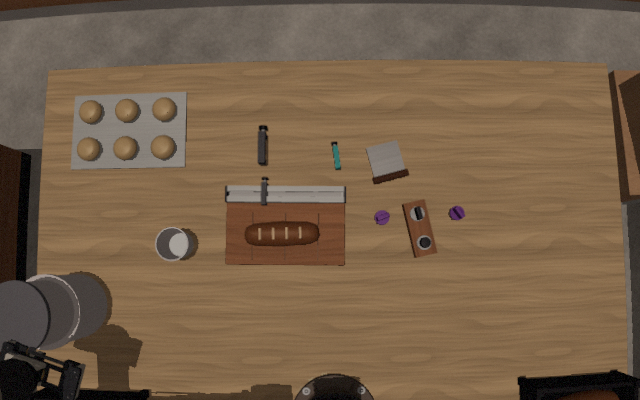

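View pics/side0.png

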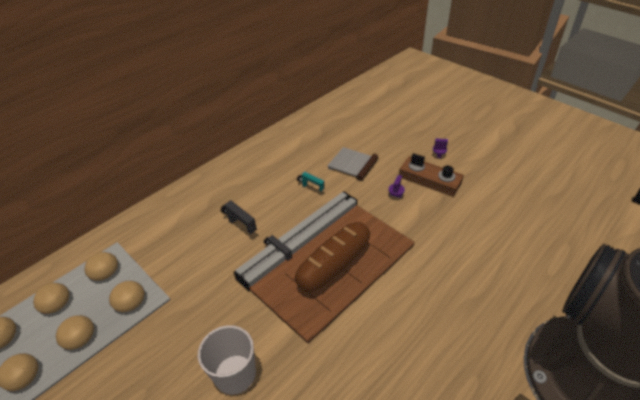

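Top view: the bar-grip stop is at (419,213) in the block and the round-knob fitting at (425,243). The purple look-alikes at (382,217) and (457,213) are excluded. For the gauge, the dark bridge on the rail at (264,191) is smaller than the dark one at (262,145), and the third at (336,155) is turquoise, so it's the one on the rail. I'll confirm in a crop and measure roughly.

```bash
python3 - <<'E'
from h import *
c=shot("top"); s=shot("side")
im=c['image'][:,:,::-1]; si=s['image'][:,:,::-1]
a=cv2.resize(im[130:275,215:475],(780,435),interpolation=cv2.INTER_CUBIC)
b=cv2.resize(si[140:200,375:475],(0,0),fx=1.6,fy=1.6)
cv2.imwrite("pics/crop1.png",cv2.convertScaleAbs(a,alpha=1.6))
for n,p,q in(("stop",(419,213),(417,160)),("pin",(425,243),(447,172)),("gauge",(264,191),(279,246)),("gauge2",(262,145),(239,216))):
    print(n,*[x if np.isscalar(x) else x.round(4) for x in tri(c,p,s,q)],dep(c,*p).round(3),dep(s,*q).round(3))
for p in((228,187),(344,187),(228,202),(344,202)): print(onz(c,*p,.028).round(4))
for p in((404,205),(424,201),(436,251),(415,257)): print('blk',onz(c,*p,.03).round(4))
E
```

```text
stop [ 0.548  -0.2358  0.0466] 0.0023608043360370413 [ 0.545 -0.233  0.065] [ 0.545 -0.228  0.053]
pin [ 0.4678 -0.25    0.0433] 0.0029901410717691587 [ 0.466 -0.249  0.054] [ 0.464 -0.237  0.054]
gauge [0.6137 0.1805 0.0263] 0.0019673893132456746 [0.613 0.18  0.041] [0.603 0.187 0.04 ]
gauge2 [0.7405 0.1855 0.0346] 0.0010035390103047457 [0.737 0.184 0.053] [0.722 0.196 0.055]
[0.6266 0.28   0.028 ]
[ 0.6223 -0.0372  0.028 ]
[0.5853 0.2796 0.028 ]
[ 0.5812 -0.0365  0.028 ]
blk [ 0.5707 -0.1994  0.03  ]
blk [ 0.5809 -0.2547  0.03  ]
blk [ 0.4447 -0.2829  0.03  ]
blk [ 0.4296 -0.2252  0.03  ]
```

View pics/crop1.png

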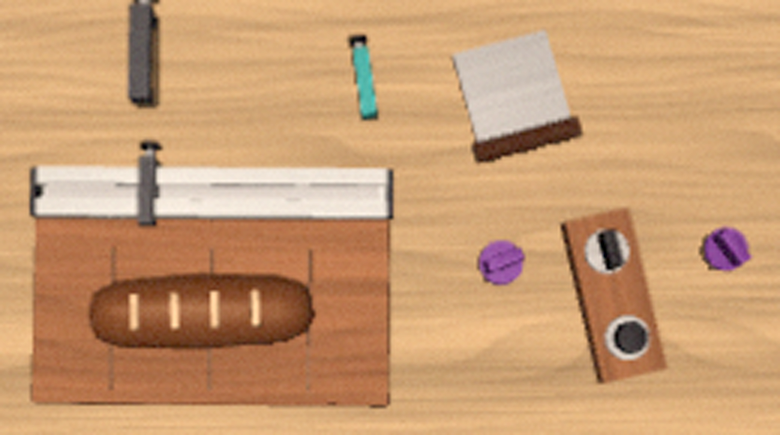

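The crop confirms the stop, a flat bar grip on a white collar at crop (610,250), and the gauge bridging the rail at crop (148,185). Next I'll look at the rail from near with the wrist camera.

Request:
{"fn": "apply_moves", "kwargs": {
  "targets": [
    {"dp": [0.416,-0.56,0.02],"yaw": 16},
    {"dp": [0.416,-0.56,0.02],"yaw": 16},
    {"dp": [0.416,-0.56,0.02],"yaw": 16},
    {"dp": [0.416,-0.56,0.02],"yaw": 16},
    {"dp": [0.416,-0.56,0.02],"yaw": 16},
    {"dp": [0.416,-0.56,0.02],"yaw": 16},
    {"dp": [0.416,-0.56,0.02],"yaw": 16},
    {"dp": [0.416,-0.56,0.02],"yaw": 16},
    {"dp": [0.416,-0.56,0.02],"yaw": 16},
    {"dp": [0.416,-0.56,0.02],"yaw": 16},
    {"dp": [0.416,-0.56,0.02],"yaw": 16},
    {"dp": [0.416,-0.56,0.02],"yaw": 16},
    {"dp": [0.416,-0.56,0.02],"yaw": 16},
    {"dp": [0.416,-0.56,0.02],"yaw": 16},
    {"dp": [0.416,-0.56,0.02],"yaw": 16},
    {"dp": [0.416,-0.56,0.02],"yaw": 16},
    {"dp": [0.416,-0.56,0.02],"yaw": 16},
    {"dp": [0.416,-0.56,0.02],"yaw": 16},
    {"dp": [0.416,-0.56,0.02],"yaw": 16},
    {"dp": [0.416,-0.56,0.02],"yaw": 16}
  ]
}}

```text
time_s: 1.87
tcp_pos: [0.6035, 0.0882, 0.2682]
eef_rot: [-180.0, 0.0, -0.2]
contact_force: [-0.3, 1.1, 1.1]
gripper_width: 0.0878
gripper_force: 0.0
```

```bash
python3 - <<'E'
from h import *
c=shot("wrist"); save(c,"pics/w1.png"); print(c['C'],c['A'].round(2).tolist(),c['fx'],c['k1'],get_state()['tcp_pos'],get_state()['eef_rot'],get_state()['joints'])
import pickle; pickle.dump(c,open('w1.pkl','wb'))
E
```

```text
[0.67207161 0.08679664 0.40266908] [[-0.0, -0.97, -0.26], [-1.0, 0.0, 0.0], [-0.0, 0.26, -0.97]] 285.4588497738022 -0.012306222676005738 [0.60326931 0.0887682  0.2683921 ] [-1.79996177e+02  2.24321528e-02 -1.33598463e-01] [ 2.66958912e+01  1.37844997e+01 -6.22000739e+00 -1.44037888e-02
 -7.00137853e+01  6.31754349e+01]
```

View pics/w1.png

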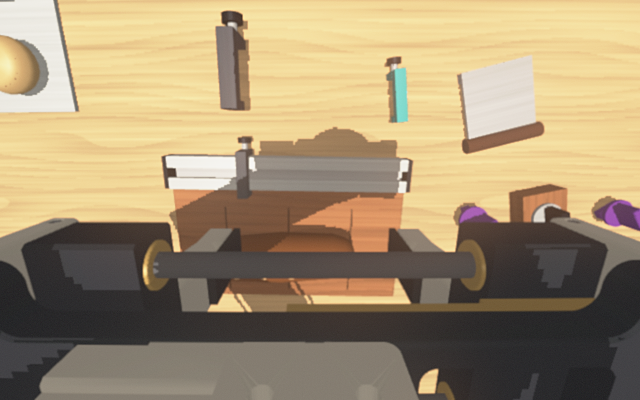

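The wrist view shows the rail at rows 155-192 and the gauge at (244,170). I'll go closer for precision.

Request:
{"fn": "apply_moves", "kwargs": {
  "targets": [
    {"dp": [-0.03,0.03,-0.04],"yaw": 0},
    {"dp": [-0.03,0.03,-0.08],"yaw": 0},
    {"dp": [-0.03,0.03,-0.12],"yaw": 0},
    {"dp": [-0.03,0.03,-0.13],"yaw": 0},
    {"dp": [-0.03,0.03,-0.13],"yaw": 0},
    {"dp": [-0.03,0.03,-0.13],"yaw": 0}
  ]
}}

```text
time_s: 2.42
tcp_pos: [0.5731, 0.1193, 0.1386]
eef_rot: [179.9, 0.1, -0.0]
contact_force: [0.3, 0.7, 1.4]
gripper_width: 0.0876
gripper_force: 0.0
```

```bash
python3 - <<'E'
from h import *
import pickle
c=shot("wrist"); save(c,"pics/w2.png"); print(get_state()['tcp_pos'])
pickle.dump(c,open('w2.pkl','wb'))
# profiles along rows at some columns
g=cv2.cvtColor(c['image'],cv2.COLOR_RGB2GRAY)
for u in(300,400,480): print(u,[(v,int(g[v,u])) for v in range(110,235,2)])
E
```

```text
[0.57433128 0.11947931 0.140029  ]
300 [(110, 218), (112, 217), (114, 218), (116, 223), (118, 225), (120, 225), (122, 223), (124, 221), (126, 222), (128, 222), (130, 219), (132, 215), (134, 209), (136, 211), (138, 181), (140, 239), (142, 247), (144, 246), (146, 246), (148, 246), (150, 248), (152, 247), (154, 150), (156, 154), (158, 140), (160, 134), (162, 137), (164, 136), (166, 137), (168, 141), (170, 140), (172, 137), (174, 144), (176, 148), (178, 145), (180, 144), (182, 145), (184, 148), (186, 145), (188, 144), (190, 132), (192, 97), (194, 98), (196, 95), (198, 99), (200, 93), (202, 95), (204, 93), (206, 95), (208, 96), (210, 95), (212, 93), (214, 93), (216, 92), (218, 93), (220, 93), (222, 94), (224, 95), (226, 90), (228, 90), (230, 92), (232, 94), (234, 92)]
400 [(110, 212), (112, 217), (114, 214), (116, 216), (118, 215), (120, 216), (122, 215), (124, 209), (126, 212), (128, 215), (130, 211), (132, 212), (134, 218), (136, 218), (138, 219), (140, 191), (142, 225), (144, 244), (146, 242), (148, 240), (150, 241), (152, 242), (154, 237), (156, 144), (158, 150), (160, 139), (162, 134
[... 469 characters left out ...]
17), (118, 219), (120, 219), (122, 219), (124, 214), (126, 205), (128, 210), (130, 212), (132, 206), (134, 207), (136, 216), (138, 218), (140, 221), (142, 174), (144, 228), (146, 241), (148, 237), (150, 235), (152, 237), (154, 237), (156, 237), (158, 239), (160, 242), (162, 141), (164, 88), (166, 89), (168, 90), (170, 89), (172, 89), (174, 87), (176, 117), (178, 242), (180, 239), (182, 234), (184, 235), (186, 236), (188, 235), (190, 237), (192, 238), (194, 225), (196, 219), (198, 222), (200, 219), (202, 220), (204, 219), (206, 221), (208, 221), (210, 219), (212, 221), (214, 210), (216, 198), (218, 201), (220, 204), (222, 125), (224, 68), (226, 69), (228, 69), (230, 69), (232, 68), (234, 65)]
```

View pics/w2.png

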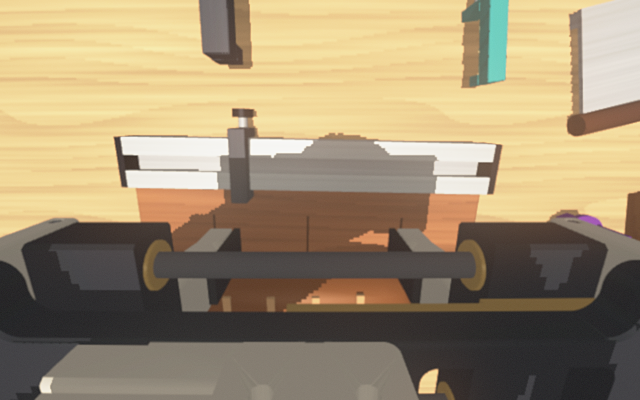

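```bash
python3 - <<'E'
from h import *
import pickle
c=pickle.load(open('w2.pkl','rb'))
print([ (v,dep(c,480,v)[2].round(4)) for v in range(138,200,3)])
g=cv2.cvtColor(c['image'],cv2.COLOR_RGB2GRAY).astype(float); g=cv2.GaussianBlur(g,(0,0),.7)
def cross(col,a,b,sgn):
    d=np.diff(col[a:b])*sgn; i=int(d.argmax()); 
    w=np.clip(d[max(i-1,0):i+2],0,None); return a+max(i-1,0)+.5+(w*np.arange(len(w))).sum()/w.sum()
P={k:[] for k in'abcd'}
for u in list(range(150,215,5))+list(range(445,485,5)):
    off=(u-480)*8/360
    col=g[:,u]
    v0=int(round(169+off))
    vals=(cross(col,v0-35,v0-22,1),cross(col,v0-15,v0,-1),cross(col,v0,v0+15,1),cross(col,v0+15,v0+32,-1))
    for k,v in zip('abcd',vals): P[k].append(onz(c,u,v,.028)[:2])
F={}
for k in P:
    p=np.array(P[k]); f=np.polyfit(p[:,1],p[:,0],1); rs=p[:,0]-np.polyval(f,p[:,1]); m=abs(rs)<.0015; f=np.polyfit(p[m,1],p[m,0],1)
    F[k]=f; print(k,f.round(4),'deg',np.degrees(np.arctan(f[0])).round(2),'x@.09',np.polyval(f,.09).round(4),rs.std().round(4))
# ends at rail top, gauge edges
for v in(148,182):
    row=g[v,:]; d=np.diff(row); 
    for s in(d.argsort()[::-1][:6],d.argsort()[:6]): print(v,[(int(i),int(d[i]),onz(c,i+.5,v,.028)[1].round(4)) for i in sorted(s)])
for v in(140,160,185,195): 
    row=g[v,215:275]; print(v,row.round(0).astype(int).tolist())
    print([dep(c,u,v)[2].round(3) for u in range(222,262,3)])
E
```

```text
[(138, np.float64(-0.002)), (141, np.float64(-0.0026)), (144, np.float64(0.0263)), (147, np.float64(0.0251)), (150, np.float64(0.0272)), (153, np.float64(0.0262)), (156, np.float64(0.0271)), (159, np.float64(0.0263)), (162, np.float64(0.0078)), (165, np.float64(0.0085)), (168, np.float64(0.0098)), (171, np.float64(0.0106)), (174, np.float64(0.0121)), (177, np.float64(0.0247)), (180, np.float64(0.0264)), (183, np.float64(0.0269)), (186, np.float64(0.0265)), (189, np.float64(0.0263)), (192, np.float64(0.0253)), (195, np.float64(-0.0016)), (198, np.float64(-0.0018))]
a [0.0208 0.6249] deg 1.19 x@.09 0.6268 0.0001
b [0.0211 0.6097] deg 1.21 x@.09 0.6115 0.0002
c [0.0205 0.5962] deg 1.17 x@.09 0.598 0.0002
d [0.02  0.581] deg 1.15 x@.09 0.5828 0.0001
148 [(120, 47, np.float64(0.283)), (121, 65, np.float64(0.2821)), (122, 38, np.float64(0.2813)), (248, 45, np.float64(0.1736)), (249, 51, np.float64(0.1728)), (501, 44, np.float64(-0.042))]
148 [(114, -53, np.float64(0.2882)), (115, -59, np.float64(0.2873)), (227, -40, np.float64(0.1915)), (228, -43, np.float64(0.1906)), (494, -50, np.float64
[... 1923 characters left out ...]
64(0.04), np.float64(0.04), np.float64(0.041), np.float64(0.041), np.float64(0.039), np.float64(0.03), np.float64(0.026), np.float64(0.027), np.float64(0.027), np.float64(0.027)]
195 [161, 160, 160, 160, 160, 160, 160, 155, 139, 113, 101, 99, 100, 100, 98, 94, 88, 85, 84, 85, 84, 84, 84, 84, 84, 84, 84, 83, 83, 82, 82, 81, 78, 77, 77, 77, 77, 78, 84, 90, 93, 94, 95, 95, 96, 96, 95, 95, 95, 96, 96, 96, 96, 95, 95, 95, 95, 96, 97, 98]
[np.float64(0.015), np.float64(0.014), np.float64(0.013), np.float64(0.04), np.float64(0.04), np.float64(0.041), np.float64(0.041), np.float64(0.041), np.float64(0.04), np.float64(0.033), np.float64(0.021), np.float64(0.014), np.float64(0.013), np.float64(0.014)]
```

Rail centre line is x = 0.6029 + 0.0206·y with yaw about −1.2°, and the gauge face is near y = 0.1735. Now to the stop.

Request:
{"fn": "apply_moves", "kwargs": {
  "targets": [
    {"dp": [-0.059,-0.33,0.05],"yaw": 0},
    {"dp": [-0.059,-0.33,0.05],"yaw": 0},
    {"dp": [-0.059,-0.33,0.04],"yaw": 0},
    {"dp": [-0.059,-0.33,0.03],"yaw": 0},
    {"dp": [-0.059,-0.33,0.02],"yaw": 0},
    {"dp": [-0.059,-0.33,0.02],"yaw": 0},
    {"dp": [-0.059,-0.33,0.02],"yaw": 0},
    {"dp": [-0.059,-0.33,0.02],"yaw": 0},
    {"dp": [-0.059,-0.33,0.02],"yaw": 0},
    {"dp": [-0.059,-0.33,0.02],"yaw": 0},
    {"dp": [-0.059,-0.33,0.02],"yaw": 0},
    {"dp": [-0.059,-0.33,0.02],"yaw": 0}
  ]
}}

```text
time_s: 3.47
tcp_pos: [0.5157, -0.2109, 0.1599]
eef_rot: [180.0, -0.1, -0.1]
contact_force: [0.3, 1.0, 0.4]
gripper_width: 0.0876
gripper_force: 0.0
```

```bash
python3 - <<'E'
from h import *
import pickle
c=shot("wrist"); save(c,"pics/w3.png"); print(get_state()['tcp_pos'],get_state()['joints'])
pickle.dump(c,open('w3.pkl','wb'))
E
```

```text
[ 0.51558037 -0.21059198  0.15959523] [-2.07129997e+00  1.38005845e+01 -2.14257137e+01  3.88424652e-03
 -5.46716610e+01  9.20146653e+01]
```

Request:
{"fn": "apply_moves", "kwargs": {
  "targets": [
    {"dp": [0,-0.04,0],"yaw": 0},
    {"dp": [0,-0.06,0],"yaw": 0},
    {"dp": [0,-0.06,0],"yaw": 0},
    {"dp": [0,-0.06,0],"yaw": 0}
  ]
}}

```text
time_s: 3.85
tcp_pos: [0.5153, -0.2712, 0.1586]
eef_rot: [-180.0, -0.0, -0.1]
contact_force: [-0.1, 0.7, -1.0]
gripper_width: 0.088
gripper_force: 0.0
```

```bash
python3 - <<'E'
from h import *
import pickle
c=shot("wrist"); print(get_state()['tcp_pos'])
pickle.dump(c,open('w4.pkl','wb'))
c3=pickle.load(open('w3.pkl','rb'))
a=np.vstack([c3['image'][80:240,100:540],c['image'][80:240,100:540]])[:,:,::-1]
cv2.imwrite('pics/pair.png',cv2.resize(a,None,fx=1.8,fy=1.8,interpolation=cv2.INTER_NEAREST))
E
```

```text
[ 0.51513282 -0.27073553  0.15858273]
```

View pics/pair.png

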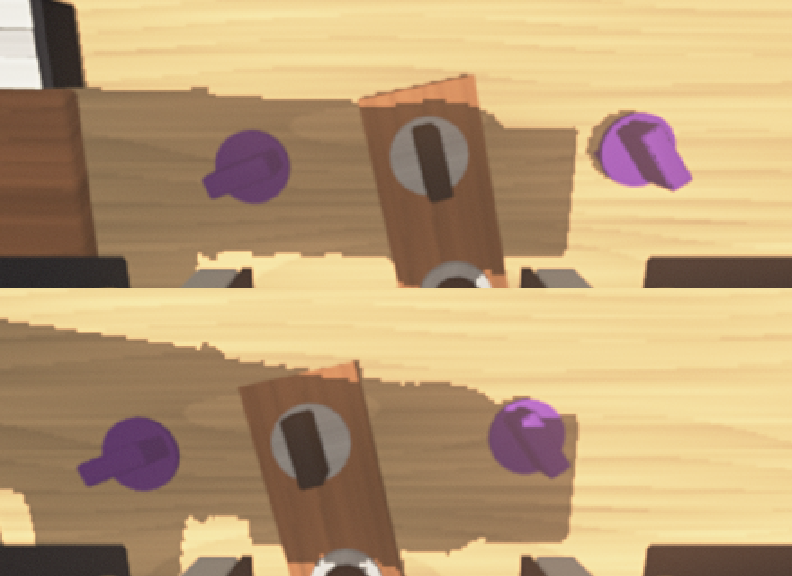

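The pair shows the stop's bar at about (340,170) in the first image and (269,169) in the second, on its grey collar, with long axis nearly along x. Now for its measured position, using the collar fit in two views and the bar's top face by range.

```bash
python3 - <<'E'
from h import *
import pickle
C=[pickle.load(open(f'w{i}.pkl','rb')) for i in(3,4)]
ctr=[]
for c,(u0,v0) in zip(C,((340,169),(270,168))):
    im=c['image'].astype(int); m=np.zeros((400,640),np.uint8)
    sat=im.max(2)-im.min(2)
    win=np.zeros_like(m); win[v0-28:v0+28,u0-28:u0+28]=1
    gray=((sat<22)&(im.max(2)>85)&(win>0)).astype(np.uint8)
    n,l,s,_=cv2.connectedComponentsWithStats(gray,connectivity=4)
    pts=np.argwhere(gray)[:,::-1].astype(np.int32); 
    h=cv2.convexHull(pts); e=cv2.fitEllipse(h); ctr.append(e[0]); print('ell',e,len(pts))
    P=[];
    for v in range(v0-28,v0+28):
        for u in range(u0-28,u0+28):
            if im[v,u].max()<85 and c['range_z'][v,u]>0:
                P.append([u,v,*dep(c,u,v)])
    P=np.array(P); print(len(P),np.percentile(P[:,4],[5,25,50,75,95]).round(4))
    # top face by range, then recast pixels on its plane
    zt=np.percentile(P[:,4],90); T=P[P[:,4]>zt-.004]
    X=np.array([onz(c,u,v,.0645)[:2] for u,v in T[:,:2]],np.float32)
    print('top z',zt.round(4),'rect',[np.round(q,4) for q in cv2.minAreaRect(X*1000)],len(T))
    w,V=np.linalg.eigh(np.cov(X.T)); print('mean',X.mean(0).round(4),'ang',np.degrees(np.arctan2(V[1,1],V[0,1])).round(1))
    print('collar on z=.035',onz(c,*e[0],.035).round(4))
print(tri(C[0],ctr[0],C[1],ctr[1]))
E
```

```text
ell ((337.59515380859375, 166.0759735107422), (40.74274826049805, 41.903564453125), 74.02254486083984) 773
562 [0.0589 0.0628 0.0634 0.0639 0.0645]
top z 0.0642 rect [array([ 546.157 , -233.4967]), array([33.0038, 11.0151]), np.float64(13.7138)] 531
mean [ 0.5462 -0.2334] ang -165.7
collar on z=.035 [ 0.546  -0.2336  0.035 ]
ell ((272.0773620605469, 165.37664794921875), (41.64506530761719, 42.47887420654297), 120.1913070678711) 719
725 [0.0462 0.0619 0.0631 0.0637 0.0644]
top z 0.0642 rect [array([ 546.2817, -234.9025]), array([32.8535, 11.8439]), np.float64(13.8082)] 580
mean [ 0.5466 -0.2348] ang -166.5
collar on z=.035 [ 0.5463 -0.2343  0.035 ]
(array([ 0.54575749, -0.23386421,  0.03219312]), np.float64(0.0002760423096831428))
```

Request:
{"fn": "apply_moves", "kwargs": {
  "targets": [
    {"dp": [0.031,0.037,0],"yaw": 7},
    {"dp": [0.031,0.037,-0.01],"yaw": 14},
    {"dp": [0.031,0.037,-0.03],"yaw": 14},
    {"dp": [0.031,0.037,-0.05],"yaw": 14},
    {"dp": [0.031,0.037,-0.05],"yaw": 14},
    {"dp": [0.031,0.037,-0.05],"yaw": 14}
  ],
  "grip": 0.0,
  "squeeze": 20
}}

```text
time_s: 4.4
tcp_pos: [0.5454, -0.2334, 0.1081]
eef_rot: [-180.0, 0.1, 14.0]
contact_force: [0.9, -1.0, 1.7]
gripper_width: 0.0532
gripper_force: 0.0
```

```bash
python3 - <<'E'
from h import *
c=shot("wrist"); s=get_state(); print(s['tcp_pos'],s['eef_rot'],s['contact_force'],s['gripper_width'])
E
```

```text
[ 0.54612643 -0.23389412  0.10922653] [1.79981865e+02 1.55000252e-02 1.39403647e+01] [ 0.47813835 -0.5050747   0.26199496] 0.0491780976456645
```

Request:
{"fn": "apply_moves", "kwargs": {
  "targets": [
    {"dp": [0,0,-0.015],"yaw": 0},
    {"dp": [0,0,-0.03],"yaw": 0},
    {"dp": [0,0,-0.042],"yaw": 0},
    {"dp": [0,0,-0.047],"yaw": 0},
    {"dp": [0,0,-0.047],"yaw": 0},
    {"dp": [0,0,-0.047],"yaw": 0}
  ]
}}

```text
time_s: 4.95
tcp_pos: [0.5464, -0.2347, 0.0627]
eef_rot: [180.0, -0.1, 13.9]
contact_force: [0.3, 0.2, -0.7]
gripper_width: 0.0437
gripper_force: 0.0
```

Request:
{"fn": "apply_moves", "kwargs": {
  "targets": [
    {"dp": [0,0,0],"yaw": 0},
    {"dp": [0,0,0],"yaw": 0},
    {"dp": [0,0,0],"yaw": 0},
    {"dp": [0,0,0],"yaw": 0},
    {"dp": [0,0,0],"yaw": 0},
    {"dp": [0,0,0],"yaw": 0},
    {"dp": [0,0,0],"yaw": 0},
    {"dp": [0,0,0],"yaw": 0}
  ],
  "grip": 1.0,
  "squeeze": 25
}}

```text
time_s: 5.62
tcp_pos: [0.5458, -0.2346, 0.0618]
eef_rot: [180.0, -0.0, 13.9]
contact_force: [-0.9, 1.5, 2.8]
gripper_width: 0.0117
gripper_force: 25.0
```

```bash
python3 - <<'E'
from h import *
s=get_state(); print({k:np.round(s[k],4) for k in('tcp_pos','eef_rot','contact_force','moment','gripper_width','gripper_force')})
E
```

```text
{'tcp_pos': array([ 0.5458, -0.2346,  0.0618]), 'eef_rot': array([ 1.799965e+02, -4.900000e-03,  1.385940e+01]), 'contact_force': array([-0.9076,  1.4569,  2.8048]), 'moment': array([0.3963, 0.2686, 0.048 ]), 'gripper_width': np.float64(0.0117), 'gripper_force': np.float64(25.0005)}
```

Request:
{"fn": "apply_moves", "kwargs": {
  "targets": [
    {"dp": [0,0,0.02],"yaw": 0},
    {"dp": [0,0,0.045],"yaw": 0},
    {"dp": [0,0,0.075],"yaw": 0},
    {"dp": [0,0,0.08],"yaw": 0},
    {"dp": [0.0585,0.3225,0.08],"yaw": -5},
    {"dp": [0.0585,0.3225,0.08],"yaw": -10},
    {"dp": [0.0585,0.3225,0.08],"yaw": -15.1},
    {"dp": [0.0585,0.3225,0.08],"yaw": -15.1},
    {"dp": [0.0585,0.3225,0.08],"yaw": -15.1},
    {"dp": [0.0585,0.3225,0.08],"yaw": -15.1},
    {"dp": [0.0585,0.3225,0.08],"yaw": -15.1},
    {"dp": [0.0585,0.3225,0.08],"yaw": -15.1},
    {"dp": [0.0585,0.3225,0.07],"yaw": -15.1},
    {"dp": [0.0585,0.3225,0.06],"yaw": -15.1},
    {"dp": [0.0585,0.3225,0.05],"yaw": -15.1},
    {"dp": [0.0585,0.3225,0.05],"yaw": -15.1},
    {"dp": [0.0585,0.3225,0.05],"yaw": -15.1}
  ]
}}

```text
time_s: 7.03
tcp_pos: [0.6034, 0.0864, 0.1105]
eef_rot: [179.9, 0.1, -1.3]
contact_force: [-0.2, 0.2, -1.3]
gripper_width: 0.0121
gripper_force: 25.0
```

```bash
python3 - <<'E'
from h import *
c=shot("wrist"); s=get_state(); print({k:np.round(s[k],4) for k in('tcp_pos','eef_rot','contact_force','moment','gripper_width','gripper_force')})
d=shot("side"); t=shot("top")
p=proj(c,s['tcp_pos']);q=proj(d,s['tcp_pos']).astype(int);print(p,q,proj(t,s['tcp_pos']))
a=cv2.resize(c['image'][130:400,150:490],(510,405)); b=cv2.resize(d['image'][q[1]-45:q[1]+65,q[0]-50:q[0]+50],(290,405),interpolation=cv2.INTER_CUBIC)
cv2.imwrite('pics/hold.png',np.hstack([a,b])[:,:,::-1])
E
```

```text
{'tcp_pos': array([0.604 , 0.0866, 0.1113]), 'eef_rot': array([ 1.799638e+02,  4.490000e-02, -1.323900e+00]), 'contact_force': array([ 0.0432, -0.1479, -0.8807]), 'moment': array([-0.0599, -0.0175,  0.0023]), 'gripper_width': np.float64(0.0121), 'gripper_force': np.float64(24.9999)}
[311.4551556  259.26332243] [310 196] [297.18457981 190.27704726]
```

View pics/hold.png

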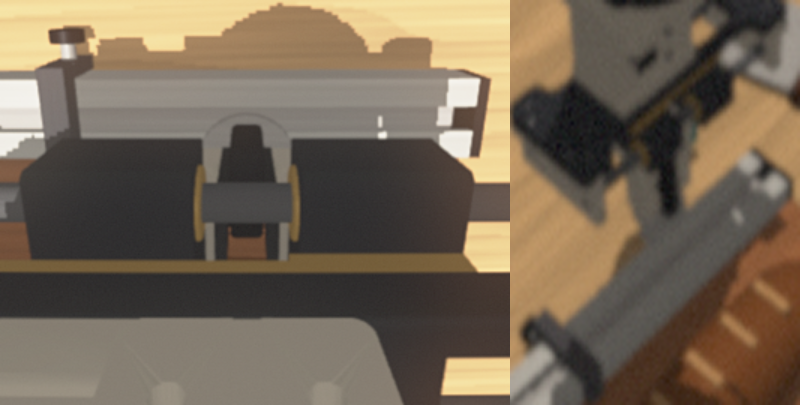

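Left shows the wrist crop with the collar arc in front of the bar at crop (247,115), and the stop hangs straight. I'll use the arc to check the stop's offset in the jaws.

```bash
python3 - <<'E'
from h import *
from scipy.optimize import least_squares
c=shot("wrist"); s=get_state(); t=np.array(s['tcp_pos']); print(t)
g=cv2.cvtColor(c['image'],cv2.COLOR_RGB2GRAY).astype(int)
print({u:g[196:226,u].tolist() for u in(296,306,314,322,330)})
for u in (314,): print([(v,dep(c,u,v).round(4).tolist()) for v in range(200,224,2)])
E
```

```text
[0.60458883 0.08718715 0.11217947]
{296: [143, 141, 142, 141, 142, 141, 135, 126, 123, 125, 125, 128, 126, 122, 113, 111, 117, 124, 125, 127, 128, 129, 126, 124, 126, 126, 126, 125, 123, 123], 306: [142, 142, 141, 141, 143, 142, 135, 125, 125, 120, 116, 115, 120, 127, 124, 124, 119, 98, 64, 48, 46, 47, 48, 49, 46, 49, 48, 49, 48, 46], 314: [139, 139, 140, 140, 140, 141, 135, 124, 120, 116, 114, 120, 126, 124, 124, 124, 109, 74, 49, 49, 50, 49, 49, 52, 48, 46, 48, 51, 46, 46], 322: [141, 139, 139, 141, 141, 140, 133, 127, 125, 123, 114, 115, 120, 125, 124, 124, 116, 92, 61, 52, 46, 49, 49, 47, 49, 43, 45, 48, 49, 47], 330: [139, 141, 140, 139, 141, 140, 132, 123, 125, 125, 127, 126, 121, 114, 114, 117, 123, 127, 126, 126, 125, 124, 126, 123, 124, 126, 126, 127, 123, 123]}
[(200, [0.6134, 0.0857, 0.0267]), (202, [0.6118, 0.0857, 0.027]), (204, [0.6074, 0.0858, 0.0174]), (206, [0.6245, 0.0854, 0.0818]), (208, [0.6237, 0.0854, 0.0833]), (210, [0.6225, 0.0855, 0.0834]), (212, [0.6211, 0.0855, 0.0827]), (214, [0.6217, 0.0855, 0.0885]), (216, [0.6214, 0.0855, 0.0913]), (218, [0.6214, 0.0855, 0.095]), (220, [0.6216, 0.0855, 0.0989]), (222, [0.6216, 0.0855, 0.1021])]
```

Request:
{"fn": "apply_moves", "kwargs": {
  "targets": [
    {"dp": [0,0,-0.015],"yaw": 0},
    {"dp": [0,0,-0.028],"yaw": 0},
    {"dp": [0,0,-0.031],"yaw": 0},
    {"dp": [0,0,-0.033],"yaw": 0},
    {"dp": [0,0,-0.035],"yaw": 0},
    {"dp": [0,0,-0.036],"yaw": 0},
    {"dp": [0,0,-0.036],"yaw": 0},
    {"dp": [0,0,-0.036],"yaw": 0}
  ]
}}

```text
time_s: 7.9
tcp_pos: [0.6045, 0.088, 0.0761]
eef_rot: [-180.0, -0.0, -1.2]
contact_force: [0.3, -0.8, -0.5]
gripper_width: 0.0117
gripper_force: 25.0
```

```bash
cat > st.py <<'E'
from h import *
L=[]
for _ in range(3): shot("top"); L.append(get_state())
for k in('tcp_pos','eef_rot','contact_force','moment','gripper_width'): print(k,np.mean([s[k] for s in L],axis=0).round(4))
print(s['time_s'])
E
python3 st.py
```

```text
tcp_pos [0.6044 0.088  0.076 ]
eef_rot [-1.799845e+02 -3.720000e-02 -1.241000e+00]
contact_force [-0.0706  0.2833 -1.3883]
moment [-0.0344  0.0113 -0.0125]
gripper_width 0.0121Traceback (most recent call last):
  File "st.py", line 5, in <module>
    print(s['time_s'])
          ^
NameError: name 's' is not defined
```

Request:
{"fn": "apply_moves", "kwargs": {
  "targets": [
    {"dp": [0,0,-0.002],"yaw": 0},
    {"dp": [0,0,-0.004],"yaw": 0},
    {"dp": [0,0,-0.006],"yaw": 0},
    {"dp": [0,0,-0.007],"yaw": 0},
    {"dp": [0,0,-0.007],"yaw": 0}
  ]
}}

```text
time_s: 8.47
tcp_pos: [0.604, 0.0877, 0.0681]
eef_rot: [180.0, 0.0, -1.2]
contact_force: [0.1, -0.4, -1.6]
gripper_width: 0.0117
gripper_force: 25.0
```

```bash
sed -i '$d' st.py; python3 st.py
```

```text
tcp_pos [0.6042 0.0878 0.0684]
eef_rot [ 1.799913e+02  1.250000e-02 -1.244600e+00]
contact_force [ 0.0367  0.2663 -0.9948]
moment [-0.0153 -0.0238  0.0218]
gripper_width 0.0118
```

Request:
{"fn": "apply_moves", "kwargs": {
  "targets": [
    {"dp": [0,0,-0.002],"yaw": 0},
    {"dp": [0,0,-0.004],"yaw": 0},
    {"dp": [0,0,-0.0055],"yaw": 0},
    {"dp": [0,0,-0.0065],"yaw": 0},
    {"dp": [0,0,-0.0065],"yaw": 0}
  ]
}}

```text
time_s: 9.03
tcp_pos: [0.6046, 0.088, 0.0624]
eef_rot: [-180.0, -0.0, -1.2]
contact_force: [-0.0, -0.8, 4.8]
gripper_width: 0.0122
gripper_force: 25.0
```

```bash
python3 st.py
```

```text
tcp_pos [0.6046 0.088  0.0625]
eef_rot [-1.799886e+02 -4.280000e-02 -1.234500e+00]
contact_force [-0.6212  0.3765  4.5267]
moment [0.0752 0.2018 0.0076]
gripper_width 0.0119
```

Request:
{"fn": "apply_moves", "kwargs": {
  "targets": [
    {"dp": [0,0,-0.001],"yaw": 0},
    {"dp": [0,0,-0.002],"yaw": 0},
    {"dp": [0,0,-0.0028],"yaw": 0},
    {"dp": [0,0,-0.0028],"yaw": 0},
    {"dp": [0,0,-0.0028],"yaw": 0}
  ]
}}

```text
time_s: 9.6
tcp_pos: [0.6046, 0.088, 0.0599]
eef_rot: [-180.0, -0.0, -1.2]
contact_force: [-1.8, 0.9, 6.7]
gripper_width: 0.0117
gripper_force: 25.0
```

```bash
python3 st.py
```

```text
tcp_pos [0.6046 0.088  0.0599]
eef_rot [-1.799877e+02 -4.860000e-02 -1.232000e+00]
contact_force [-0.7268 -0.0828  6.8653]
moment [0.0991 0.4944 0.0133]
gripper_width 0.0119
```

Request:
{"fn": "apply_moves", "kwargs": {
  "targets": [
    {"dp": [0,0,-0.0004],"yaw": -5},
    {"dp": [0,0,-0.0004],"yaw": -10},
    {"dp": [0,0,-0.0004],"yaw": -15},
    {"dp": [0,0,-0.0004],"yaw": -20},
    {"dp": [0,0,-0.0004],"yaw": -25},
    {"dp": [0,0,-0.0004],"yaw": -30}
  ]
}}

```text
time_s: 10.25
tcp_pos: [0.6052, 0.0881, 0.0598]
eef_rot: [-179.9, -0.1, -31.5]
contact_force: [-0.4, 0.0, 7.7]
gripper_width: 0.012
gripper_force: 25.0
```

```bash
python3 st.py
```

```text
tcp_pos [0.6052 0.0881 0.0598]
eef_rot [-1.79915e+02 -8.61000e-02 -3.15164e+01]
contact_force [0.5169 0.1995 7.2966]
moment [-0.0008  0.0079 -0.0153]
gripper_width 0.0116
```

Request:
{"fn": "apply_moves", "kwargs": {
  "targets": [
    {"dp": [0,0,0],"yaw": -6},
    {"dp": [0,0,0],"yaw": -12},
    {"dp": [0,0,0],"yaw": -18},
    {"dp": [0,0,0],"yaw": -24},
    {"dp": [0,0,0],"yaw": -30},
    {"dp": [0,0,0],"yaw": -36},
    {"dp": [0,0,0],"yaw": -42},
    {"dp": [0,0,0],"yaw": -48},
    {"dp": [0,0,0],"yaw": -54},
    {"dp": [0,0,0],"yaw": -60},
    {"dp": [0,0,0],"yaw": -60},
    {"dp": [0,0,0],"yaw": -60},
    {"dp": [0,0,0],"yaw": -60}
  ]
}}

```text
time_s: 11.48
tcp_pos: [0.6052, 0.0881, 0.0598]
eef_rot: [-179.9, 0.0, -91.2]
contact_force: [0.2, 0.4, 7.6]
gripper_width: 0.0114
gripper_force: 25.0
```

```bash
python3 st.py
```

```text
tcp_pos [0.6052 0.0881 0.0598]
eef_rot [-1.798831e+02  2.960000e-02 -9.122570e+01]
contact_force [-0.1503  0.364   7.7246]
moment [ 0.0698 -0.0354 -0.0583]
gripper_width 0.012
```

Turned freely. Raise 2 mm and slide.

Request:
{"fn": "apply_moves", "kwargs": {
  "targets": [
    {"dp": [0,0,0.001],"yaw": 0},
    {"dp": [0.0001,0.006,0.002],"yaw": 0},
    {"dp": [0.0002,0.012,0.002],"yaw": 0},
    {"dp": [0.0004,0.02,0.002],"yaw": 0},
    {"dp": [0.0006,0.028,0.002],"yaw": 0},
    {"dp": [0.0007,0.036,0.002],"yaw": 0},
    {"dp": [0.0009,0.044,0.002],"yaw": 0},
    {"dp": [0.0011,0.052,0.002],"yaw": 0},
    {"dp": [0.0012,0.058,0.002],"yaw": 0},
    {"dp": [0.0012,0.06,0.002],"yaw": 0},
    {"dp": [0.0012,0.06,0.002],"yaw": 0},
    {"dp": [0.0012,0.06,0.002],"yaw": 0}
  ]
}}

```text
time_s: 12.63
tcp_pos: [0.6055, 0.1476, 0.0612]
eef_rot: [-180.0, -0.0, -91.2]
contact_force: [-1.5, -0.7, 6.2]
gripper_width: 0.0125
gripper_force: 25.0
```

```bash
python3 st.py
```

```text
tcp_pos [0.6055 0.1476 0.0612]
eef_rot [-1.799875e+02 -1.900000e-02 -9.123420e+01]
contact_force [-0.8092 -0.7946  5.6945]
moment [-0.4346  0.2458  0.0054]
gripper_width 0.0117
```

Request:
{"fn": "apply_moves", "kwargs": {
  "targets": [
    {"dp": [0,0.001,0],"yaw": 0},
    {"dp": [0,0.002,0],"yaw": 0},
    {"dp": [0.0001,0.003,0],"yaw": 0},
    {"dp": [0.0001,0.004,0],"yaw": 0},
    {"dp": [0.0001,0.004,0],"yaw": 0},
    {"dp": [0.0001,0.004,0],"yaw": 0}
  ]
}}

```text
time_s: 13.28
tcp_pos: [0.6056, 0.1509, 0.0612]
eef_rot: [180.0, -0.1, -91.2]
contact_force: [-0.1, -4.9, 5.4]
gripper_width: 0.0122
gripper_force: 25.0
```

```bash
python3 st.py
```

```text
tcp_pos [0.6056 0.1509 0.0612]
eef_rot [ 1.799916e+02 -6.720000e-02 -9.124460e+01]
contact_force [ 0.1873 -4.3219  5.9328]
moment [-1.5603 -0.1015 -0.0074]
gripper_width 0.0119
```

Request:
{"fn": "apply_moves", "kwargs": {
  "targets": [
    {"dp": [0,0.0004,0],"yaw": 0},
    {"dp": [0,0.0008,0],"yaw": 0},
    {"dp": [0,0.0008,0],"yaw": 0},
    {"dp": [0,0.0008,0],"yaw": 0},
    {"dp": [0,0.0008,0],"yaw": 0}
  ]
}}

```text
time_s: 13.85
tcp_pos: [0.6056, 0.1516, 0.0612]
eef_rot: [180.0, -0.1, -91.2]
contact_force: [1.5, -4.1, 5.7]
gripper_width: 0.0119
gripper_force: 25.0
```

```bash
python3 st.py
```

```text
tcp_pos [0.6056 0.1516 0.0612]
eef_rot [ 1.799895e+02 -7.550000e-02 -9.124560e+01]
contact_force [ 0.5359 -4.7916  6.053 ]
moment [-1.7494 -0.1841  0.011 ]
gripper_width 0.0119
```

Request:
{"fn": "apply_moves", "kwargs": {
  "targets": [
    {"dp": [0,0.0005,0],"yaw": 0},
    {"dp": [0,0.001,0],"yaw": 0},
    {"dp": [0,0.0015,0],"yaw": 0},
    {"dp": [0,0.0015,0],"yaw": 0},
    {"dp": [0,0.0015,0],"yaw": 0}
  ]
}}

```text
time_s: 14.42
tcp_pos: [0.6056, 0.1531, 0.0612]
eef_rot: [180.0, -0.1, -91.2]
contact_force: [1.0, -3.6, 6.9]
gripper_width: 0.0114
gripper_force: 25.0
```

```bash
python3 st.py
```

```text
tcp_pos [0.6056 0.1531 0.0612]
eef_rot [ 1.799918e+02 -7.460000e-02 -9.124570e+01]
contact_force [ 0.9042 -4.5969  5.7013]
moment [-1.7792 -0.1961  0.0059]
gripper_width 0.012
```

```bash
python3 - <<'E'
from h import *
c=shot("wrist"); d=shot("side"); t=np.array(get_state()['tcp_pos'])
print(proj(c,t),proj(c,t-[0,0,.025]),proj(d,t))
q=proj(d,t-[0,0,.02]).astype(int)
a=cv2.resize(c['image'][110:400,180:460],(480,497)); b=cv2.resize(d['image'][q[1]-40:q[1]+40,q[0]-26:q[0]+26],(320,497),interpolation=cv2.INTER_CUBIC)
cv2.imwrite('pics/slide.png',np.hstack([a,b])[:,:,::-1])
E
```

```text
[312.07877077 263.61498495] [312.33502189 243.94119421] [289.12806751 229.78847491]
```

View pics/slide.png

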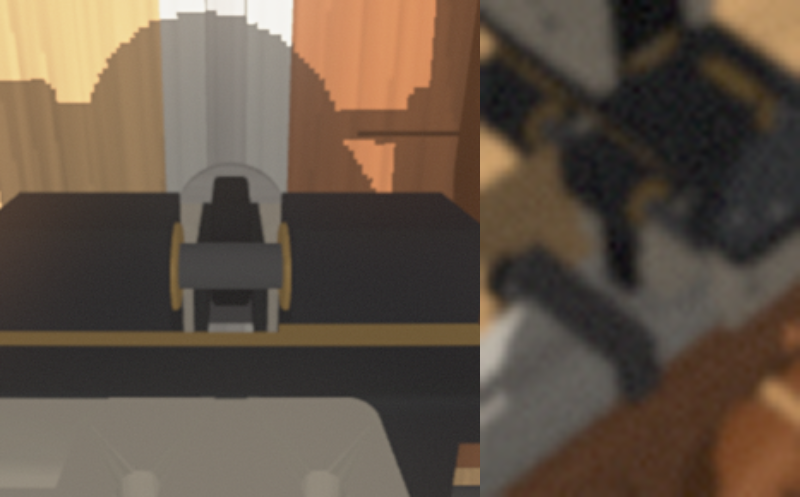

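The wrist view (now from the −y side) shows the collar's rear rim at crop (232,165). I'll measure the bar end against the TCP to tell sliding from slip.

```bash
python3 - <<'E'
from h import *
c=shot("wrist"); t=np.array(get_state()['tcp_pos']); print(t)
for u in(312,316): print([(v,(dep(c,u,v)-t).round(4)[1:].tolist()) for v in range(198,230,2)])
E
```

```text
[0.60561887 0.15310605 0.06121455]
[(198, [-0.0219, -0.051]), (200, [-0.0206, -0.0508]), (202, [-0.0194, -0.0501]), (204, [-0.0179, -0.0503]), (206, [-0.0226, -0.0296]), (208, [-0.0215, -0.029]), (210, [-0.0206, -0.0278]), (212, [-0.0192, -0.0284]), (214, [-0.0197, -0.023]), (216, [-0.0198, -0.0189]), (218, [-0.0197, -0.0157]), (220, [-0.0197, -0.0123]), (222, [-0.0196, -0.0093]), (224, [-0.0197, -0.006]), (226, [-0.0195, -0.0034]), (228, [-0.0188, -0.0025])]
[(198, [-0.0222, -0.0495]), (200, [-0.0205, -0.0507]), (202, [-0.019, -0.051]), (204, [-0.0181, -0.0496]), (206, [-0.0225, -0.0298]), (208, [-0.0213, -0.0294]), (210, [-0.0205, -0.0279]), (212, [-0.019, -0.0288]), (214, [-0.0192, -0.0243]), (216, [-0.0196, -0.0193]), (218, [-0.0197, -0.0157]), (220, [-0.0192, -0.0136]), (222, [-0.0192, -0.0103]), (224, [-0.0192, -0.0071]), (226, [-0.0191, -0.0043]), (228, [-0.0195, -0.0005])]
```

The bar has slipped about 2.7 mm back in the jaws, so the stop has met a firm stop, probably the gauge. I'll grip harder and push a little more.

Request:
{"fn": "apply_moves", "kwargs": {
  "targets": [
    {"dp": [0,0,0],"yaw": 0},
    {"dp": [0,0,0],"yaw": 0},
    {"dp": [0,0.0004,0],"yaw": 0},
    {"dp": [0,0.0008,0],"yaw": 0},
    {"dp": [0,0.0008,0],"yaw": 0},
    {"dp": [0,0.0008,0],"yaw": 0},
    {"dp": [0,0.0008,0],"yaw": 0}
  ],
  "squeeze": 45
}}

```text
time_s: 15.3
tcp_pos: [0.6056, 0.1539, 0.0612]
eef_rot: [180.0, -0.1, -91.2]
contact_force: [0.5, -5.2, 5.1]
gripper_width: 0.0119
gripper_force: 45.0
```

```bash
python3 st.py
```

```text
tcp_pos [0.6056 0.1539 0.0612]
eef_rot [ 1.799894e+02 -7.710000e-02 -9.124690e+01]
contact_force [-0.0714 -4.396   6.1539]
moment [-1.8193 -0.2338 -0.0055]
gripper_width 0.0116
```

```bash
python3 - <<'E'
from h import *
c=shot("wrist"); t=np.array(get_state()['tcp_pos']); print(t)
E=[];R=[]
for u in range(306,320):
    E+= [dep(c,u,v)[1] for v in(216,218,220,222,224)]
    R.append([dep(c,u,v)[1:] for v in (206,208)])
print('end',np.median(E)-t[1],np.median(E),'collar',np.median(np.array(R),0))
# gauge depth in side view
d=shot("side")
for x in (.635,.63,.580,.575):
    for y in (.160,.1625,.165,.1675,.170,.1725,.175,.178,.182,.186,.19):
        u,v=proj(d,[x,y,.042]); print(dep(d,u,v).round(4)[2],end=' ')
    print(x)
E
```

```text
[0.60560439 0.15385977 0.06120088]
end -0.019447534933637822 0.1344122320569204 collar [[0.13159854 0.03087792]
 [0.13213373 0.03312366]]
0.0008 -0.0015 -0.0004 -0.001 -0.0026 -0.0007 -0.0007 0.041 0.0395 0.0428 0.0409 0.635
0.0509 0.0463 -0.0015 -0.0018 0.0014 -0.0017 -0.0006 0.0416 0.0408 0.0401 0.0399 0.63
0.747 0.0339 0.0318 0.0317 0.0294 0.0284 0.0255 0.0414 0.0394 0.0418 0.0402 0.58
0.0278 0.0275 0.0263 0.0268 0.0252 0.0279 0.0245 0.041 0.0387 0.0407 0.0412 0.575
```

The bar end moved with the TCP this time, so the stop is still sliding against about 4 N of friction. Continue creeping.

Request:
{"fn": "apply_moves", "kwargs": {
  "targets": [
    {"dp": [0,0.0004,0],"yaw": 0},
    {"dp": [0,0.0008,0],"yaw": 0},
    {"dp": [0,0.0012,0],"yaw": 0},
    {"dp": [0,0.0012,0],"yaw": 0},
    {"dp": [0,0.0012,0],"yaw": 0}
  ]
}}

```text
time_s: 15.97
tcp_pos: [0.6056, 0.1551, 0.0612]
eef_rot: [180.0, -0.1, -91.2]
contact_force: [0.3, -5.0, 6.1]
gripper_width: 0.0117
gripper_force: 45.0
```

```bash
python3 st.py
```

```text
tcp_pos [0.6056 0.155  0.0612]
eef_rot [ 1.799884e+02 -7.920000e-02 -9.124700e+01]
contact_force [ 0.1934 -4.754   6.0992]
moment [-1.8451 -0.2288 -0.0111]
gripper_width 0.0116
```

Request:
{"fn": "apply_moves", "kwargs": {
  "targets": [
    {"dp": [0,0.0004,0],"yaw": 0},
    {"dp": [0,0.0008,0],"yaw": 0},
    {"dp": [0,0.0012,0],"yaw": 0},
    {"dp": [0,0.0015,0],"yaw": 0},
    {"dp": [0,0.0015,0],"yaw": 0},
    {"dp": [0,0.0015,0],"yaw": 0}
  ]
}}

```text
time_s: 16.62
tcp_pos: [0.6056, 0.1566, 0.0612]
eef_rot: [180.0, -0.1, -91.2]
contact_force: [0.6, -4.4, 6.0]
gripper_width: 0.0116
gripper_force: 45.0
```

```bash
cat > en.py <<'E'
from h import *
c=shot("wrist"); t=np.array(get_state()['tcp_pos'])
E=[dep(c,u,v)[1] for u in range(306,320) for v in(216,218,220,222,224)]
print('end',np.median(E)-t[1],np.median(E), 'tilt',[np.median([dep(c,u,v)[1]-t[1] for u in range(306,320)]).round(4) for v in(214,218,222,226)])
E
python3 st.py; python3 en.py
```

```text
tcp_pos [0.6056 0.1566 0.0612]
eef_rot [ 1.799926e+02 -7.830000e-02 -9.124560e+01]
contact_force [ 0.7901 -4.8632  5.4685]
moment [-1.8501 -0.2749  0.0046]
gripper_width 0.0118
end -0.01948245564554718 0.1370891200413007 tilt [np.float64(-0.0195), np.float64(-0.0195), np.float64(-0.0194), np.float64(-0.0196)]
```

Request:
{"fn": "apply_moves", "kwargs": {
  "targets": [
    {"dp": [0,0.0004,0],"yaw": 0},
    {"dp": [0,0.0008,0],"yaw": 0},
    {"dp": [0,0.0012,0],"yaw": 0},
    {"dp": [0,0.0015,0],"yaw": 0},
    {"dp": [0,0.0015,0],"yaw": 0},
    {"dp": [0,0.0015,0],"yaw": 0}
  ]
}}

```text
time_s: 17.32
tcp_pos: [0.6056, 0.1572, 0.0612]
eef_rot: [180.0, -0.1, -91.2]
contact_force: [1.3, -8.3, 6.0]
gripper_width: 0.0117
gripper_force: 45.0
```

```bash
python3 st.py; python3 en.py
```

```text
tcp_pos [0.6056 0.1572 0.0612]
eef_rot [ 1.799734e+02 -1.387000e-01 -9.125010e+01]
contact_force [ 1.5942 -7.8585  6.2312]
moment [-3.2089 -0.677   0.0372]
gripper_width 0.0117
end -0.019459173400575625 0.13776731080736535 tilt [np.float64(-0.0196), np.float64(-0.0195), np.float64(-0.0194), np.float64(-0.0195)]
```

The force now rises with the position held, so this is the gauge. Push a little more.

Request:
{"fn": "apply_moves", "kwargs": {
  "targets": [
    {"dp": [0,0.0004,0],"yaw": 0},
    {"dp": [0,0.0008,0],"yaw": 0},
    {"dp": [0,0.0012,0],"yaw": 0},
    {"dp": [0,0.0012,0],"yaw": 0},
    {"dp": [0,0.0012,0],"yaw": 0},
    {"dp": [0,0.0012,0],"yaw": 0}
  ]
}}

```text
time_s: 18.02
tcp_pos: [0.6056, 0.1574, 0.0612]
eef_rot: [179.9, -0.2, -91.3]
contact_force: [2.6, -12.8, 7.3]
gripper_width: 0.0118
gripper_force: 45.0
```

```bash
python3 st.py; python3 en.py
```

```text
tcp_pos [0.6056 0.1574 0.0612]
eef_rot [179.9495  -0.2073 -91.2617]
contact_force [  2.7852 -12.7132   6.833 ]
moment [-4.8246 -1.1257  0.0171]
gripper_width 0.0116
end -0.01959219732416917 0.13785499708686738 tilt [np.float64(-0.0197), np.float64(-0.0195), np.float64(-0.0197), np.float64(-0.0194)]
```

Request:
{"fn": "apply_moves", "kwargs": {
  "targets": [
    {"dp": [0,-0.001,0],"yaw": 0},
    {"dp": [0,-0.0018,0.0005],"yaw": 0},
    {"dp": [0,-0.0018,0.001],"yaw": 0},
    {"dp": [0,-0.0018,0.001],"yaw": 0},
    {"dp": [0,-0.0018,0.001],"yaw": 0}
  ]
}}

```text
time_s: 18.63
tcp_pos: [0.6056, 0.1572, 0.0619]
eef_rot: [180.0, -0.1, -91.2]
contact_force: [2.3, -6.3, 2.8]
gripper_width: 0.0113
gripper_force: 45.0
```

```bash
python3 st.py; python3 en.py
```

```text
tcp_pos [0.6056 0.1572 0.0619]
eef_rot [ 1.799763e+02 -1.006000e-01 -9.125160e+01]
contact_force [ 2.1863 -7.3005  3.3882]
moment [-2.7376 -0.9876 -0.0173]
gripper_width 0.0119
end -0.01949068660782502 0.13773152916436687 tilt [np.float64(-0.0195), np.float64(-0.0194), np.float64(-0.0195), np.float64(-0.0194)]
```

Request:
{"fn": "apply_moves", "kwargs": {
  "targets": [
    {"dp": [0,-0.0006,0],"yaw": 0},
    {"dp": [0,-0.0006,0],"yaw": 0},
    {"dp": [0,-0.0006,0],"yaw": 0},
    {"dp": [0,-0.0006,0],"yaw": 0},
    {"dp": [0,-0.0006,0],"yaw": 0},
    {"dp": [0,-0.0006,0],"yaw": 0}
  ],
  "grip": 0.35
}}

```text
time_s: 19.33
tcp_pos: [0.6054, 0.1582, 0.0617]
eef_rot: [180.0, 0.0, -91.2]
contact_force: [-0.1, 0.9, -0.5]
gripper_width: 0.0284
gripper_force: 0.0
```

```bash
python3 st.py; python3 en.py
```

```text
tcp_pos [0.6055 0.1581 0.0618]
eef_rot [ 1.799943e+02  1.200000e-03 -9.123860e+01]
contact_force [-0.3602  0.1465 -0.0875]
moment [ 0.0714 -0.0331 -0.0155]
gripper_width 0.0286
end -0.02053548327407484 0.13749050057551548 tilt [np.float64(-0.0206), np.float64(-0.0205), np.float64(-0.0206), np.float64(-0.0205)]
```

Released, and the stop stays put. Lift straight up, then back off.

Request:
{"fn": "apply_moves", "kwargs": {
  "targets": [
    {"dp": [0,0,0.01],"yaw": 0},
    {"dp": [0,0,0.03],"yaw": 0},
    {"dp": [0,0,0.06],"yaw": 0},
    {"dp": [0,0,0.1],"yaw": 0},
    {"dp": [0,-0.03,0.12],"yaw": 0},
    {"dp": [0,-0.06,0.12],"yaw": 0},
    {"dp": [0,-0.06,0.12],"yaw": 0},
    {"dp": [0,-0.06,0.12],"yaw": 0}
  ]
}}

```text
time_s: 20.2
tcp_pos: [0.6056, 0.0968, 0.1833]
eef_rot: [-179.9, 0.1, -91.4]
contact_force: [0.5, 0.4, -0.6]
gripper_width: 0.0284
gripper_force: 0.0
```

```bash
python3 st.py; python3 - <<'E'
from h import *
c=shot("wrist"); d=shot("side")
P=[.606,.155,.05]; u,v=proj(c,P).astype(int); a,b=proj(d,P).astype(int); print(u,v,a,b)
v0=min(max(v-60,0),280);
A=cv2.resize(c['image'][v0:v0+120,u-80:u+80],(480,360),interpolation=cv2.INTER_CUBIC); B=cv2.resize(d['image'][b-45:b+45,a-40:a+40],(320,360),interpolation=cv2.INTER_CUBIC)
cv2.imwrite('pics/end.png',np.hstack([A,B])[:,:,::-1])
E
```

```text
tcp_pos [0.6055 0.0979 0.1823]
eef_rot [-5.99820e+01  1.28000e-02 -9.12737e+01]
contact_force [-0.6121 -0.0451 -0.0749]
moment [ 0.1253 -0.0687 -0.028 ]
gripper_width 0.0284
313 252 288 233
```

View pics/end.png

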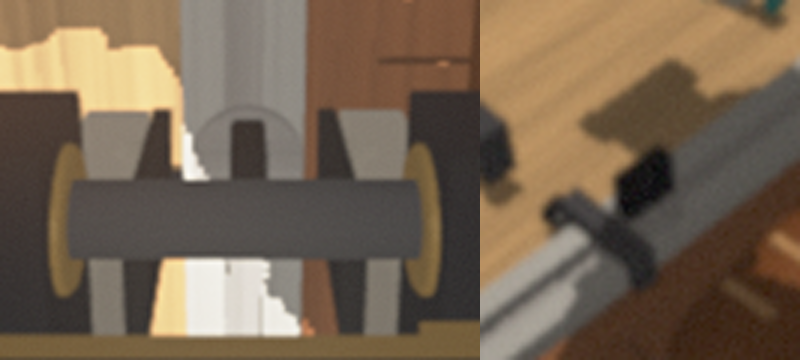

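The stop stands upright, with its bar along the rail at side crop (645,180), tight against the gauge bridge at (610,235). The bar end moved less than 0.5 mm on release, so I'm handing in.

```bash
python3 - <<'E'
from h import *
print(r.close_job())
E
```

```text
the job is handed in; nothing more can be done
None
```

The length stop is in the slot, locked crosswise, pushed against the gauge with an estimated 8 N, released and standing upright; the job was handed in at about 20 s of the 72 s allowed, and no verdict came back.

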